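# Hang the comal scraper on the twin pins of the sloping rack

### The arm

A 6-joint arm with a two-finger parallel gripper is mounted at the origin on the work surface. World frame = base frame: x ahead of the robot, y to its left, z up, the work surface at z = 0. Lengths are in m, angles in rad, forces in N, time in s.
With the tool pointing down it reaches from about 0.325 to 0.85 m from the base axis. Payload 4.4 kg.
Tool frame: the origin (TCP) lies midway between the tips of the shut fingers; the grasp point (between the pads) lies 19 mm behind it; z points along the fingers, x is the direction in which the jaws open and shut, and the axes are right-handed (so a half turn about z gives the same grasp; the last joint's range is limited). The gripper opens to 94 mm and grips with 3 to 60 N. Pads are 16 mm wide; open, the fingers measure 119 mm over their backs; the gripper's body (75 mm by 177 mm) begins 78 mm behind the grasp point.
Start: joints at [-1.407, 0.207, 1.542, -0, 1.393, -0.15], TCP at [0.178, -0.547, 0.172] pointing down, gripper open.
Joint ranges: [-2.73, 2.73], [-0.86, 2.22], [0.23, 2.46], [-1.11, 4.25], [0.08, 2.63], [-2.82, 2.82]. Speed limits (rad/s): [2.79, 2.79, 3.14, 3.14, 3.14, 3.14].

### API

Orientations are given as a unit quaternion [x, y, z, w].
In Python, from workcell import bot gives the robot as it stands. Calls block until the motion is done:
- bot.move_to(position, orientation): joint-space move of the TCP to a pose.
- bot.servo_line(position, rate=0.15, ori=None, contact_N=None): straight line of the TCP; ori=None keeps the orientation; rate is the mean speed in m/s. With contact_N (N) it stops when the force on the tool has changed by that much, and returns True; else False.
- bot.move_j(angles): joint-space move.
- bot.move_gripper(opening, grip_force=None): finger opening in m; grip_force is the grip in N (None keeps the last); returns when the fingers have stopped.
- bot.pause(seconds).
- bot.ik(position, orientation): joint angles nearest the present ones, or None.
- bot.get_state(): the state.
- bot.capture(name): name is "scene" or "top"; returns a dict with "img" (480x640x3 uint8, red, green, blue), "fx", "fy", "cx", "cy" (pixels), "distortion" ([k1, k2, p1, p2, k3] as OpenCV has them; the pictures are not rectified), "extrinsics" (4x4, takes a point from camera to world coordinates). Camera axes: x right, y down, z forward; pixel columns grow to the right and rows downward; lengths in m; the calibration is good to about 2 mm. A picture is of the moment at which its call begins. There is no depth.
A pose or a line that the arm cannot do raises bot.Unreachable and nothing moves.
- bot.job_done(): hands the job in, once; it reports no verdict.
Trained networks look in the newest picture that a camera, given by its name, has taken for a name from the list of things; names that differ only in an ending like _2 or _b are one class to them, and where a whole thing is asked for, a point or a joint stands for the part that bears it (a point fixed in the world has none). Each returns a list of dicts, best first, with "conf" (0 to 1); they miss things now and then, are a little off and sometimes report something else, mostly with a low value. They report only what shows in the picture. A call takes as long as a camera call. They do not tell look-alikes from the thing itself.
- bot.boxes_of(camera, thing): "rect" ([left, top, width, height] as shares, 0 to 1, of the picture: columns of its width, rows of its height, round what is visible of it).
- bot.masks_of(camera, thing): "mask" (480x640 bool, what is visible of it) and "rect" ([left, top, width, height] as shares, 0 to 1, of the picture: columns of its width, rows of its height, round what is visible of it).
- bot.landmark_of(camera, thing): "location" ([column, row] as shares, 0 to 1, of the picture: columns of its width, rows of its height: a listed point, or the origin of a listed thing).
The state is a dict: "clock": time; "joint_positions": joint angles; "joint_velocities": joint speeds; "tau": joint torques, N m; "tool_pos": TCP position; "ee_rot": TCP orientation; "wrist_force": force on the tool from outside, world axes, zero at the start; "moment": the same for the moment, N m; "gripper_width": finger opening in m.
Only numpy, scipy, OpenCV 4.12 (cv2) and the standard library are available. Lean on these libraries where they do the work, as an engineer would, in place of code of your own. Each camera call takes 0.05 s, during which the arm holds its last target.

### The job

Hang the steel comal scraper on the sloping wooden rack: put both of its holes over the rack's two pins, with the holes at the upper side and the grip outwards, so that the blade lies flat against the board, and let go. Leave the other things on the ledge where they stand.

Things in the scene. Friction and masses are not known exactly. Their poses are not given: they have to be found in the camera images.
- scraper: Comal scraper, loose, about 0.45 kg, lying flat, its +x pointing away from the robot within 0.6 rad. Stainless blade 100 mm along x, 150 mm along y, 5 mm thick; origin: centre of the blade's underside, z up. Two round through holes of 13 mm diameter near its +x edge, at x = +30, y = +50 and -50 mm. A raised black grip bar runs across it over x = 0 (see grip).
- hole_left (a point): centre of the hole at the scraper's +y side, on the blade's underside (scraper's axes)
- hole_right (a point): centre of the hole at the scraper's -y side, on the blade's underside (scraper's axes)
- grip (a point): Middle of the scraper's grip bar, 40 mm above the blade's underside (scraper's axes). The bar is 96 mm long along y, 18 mm wide along x, its underside 28 and its top 52 mm above the blade's underside; two 14 mm square posts at y = +36 and -36 mm carry it.
- board: Face of the wooden rack, fixed, sloping up away from the robot at 0.65 rad (37 degrees) to the level, its yaw within 0.3 rad. Origin on the face, 85 mm above the ledge, at the middle of a dark 150 mm slot; x points up the slope, y left along the slot, z squarely out of the face (up and towards the robot). The flat face reaches from x = -97 to +37 and y = -100 to +100 mm.
- slot (a point): Middle of the slot (same point as the board's origin). Two rigid steel pins stand out of the slot along the board's z, at x = 0, 100 mm apart along y: 10 mm thick, 22 mm long, the last 5 mm tapering to 5 mm. The pair is clamped up to 14 mm to either side of the slot's middle along y: this offset is in no measured pose and must be found by touch or by eye.
- jar: squat glass jar with a steel lid, 76 mm across, 68 mm tall; origin: centre of its underside; loose bystander
- mill: black plastic pepper mill with a round top knob, 58 mm across, 157 mm tall; origin: centre of its underside; loose bystander
- grinder: push-button spice grinder, 90 mm across, 156 mm tall; origin: centre of its underside; loose bystander
- saltbowl: white bowl, 100 mm across, 40 mm tall; origin: centre of its underside; loose bystander
Not all that is in view belongs to the job. What is shaped like the scraper but blue is not meant. Leave any blue look-alike of the part that bears board alone.

How it is judged:
By the outcome, as a careful person would: the job done as asked, in the order asked, and still so for the second after the job is handed in, with the robot touching nothing.
It also fails if it takes over 61 s, if anything falls off the work surface, if the arm or the gripper's body presses on something with over 40 N, if the wrist force passes 120 N, or if a joint passes its speed limit or range.

## Working session

There is one attempt and no reset: what is moved stays moved. The work goes in short steps, each a Python script; the robot and the scene stay as the last script left them, time stands still between calls to the robot, and variables do not carry over. Pictures are saved under pics/ and viewed, and the job is handed in when it is done.

```bash
ls; mkdir -p pics
python3 - <<'E'
from workcell import bot
import cv2,numpy as np
for n in ("scene","top"):
    c=bot.capture(n); cv2.imwrite(f"pics/{n}0.png",c["img"][:,:,::-1])
    print(n,c["fx"],c["fy"],c["cx"],c["cy"],c["distortion"]);print(np.round(c["extrinsics"],4).tolist())
    for t in ("scraper","board"):
        print(t,[(np.round(np.array(d["rect"])*[640,480,640,480],0).tolist(),round(d["conf"],2)) for d in bot.boxes_of(n,t)])
    for t in ("hole_left","hole_right","grip","slot","scraper"):
        print(t,[(np.round(np.array(d["location"])*[640,480],1).tolist(),round(d["conf"],2)) for d in bot.landmark_of(n,t)])
print(bot.get_state())
E
```

```text
pics
scene 615.4533413880747 615.4533413880747 320.60366118680275 241.84596049182096 [-0.12619458  0.          0.          0.          0.        ]
[[-0.6826, 0.5639, -0.4648, 1.2067], [0.7306, 0.5141, -0.4493, 0.7344], [-0.0144, -0.6463, -0.7629, 1.3169], [0.0, 0.0, 0.0, 1.0]]
scraper [([226.0, 212.0, 60.0, 38.0], 0.7), ([282.0, 180.0, 53.0, 31.0], 0.6)]
board [([426.0, 256.0, 76.0, 60.0], 0.76), ([318.0, 298.0, 87.0, 61.0], 0.74)]
hole_left [([323.0, 203.5], 0.86), ([267.0, 241.6], 0.64)]
hole_right [([237.0, 235.8], 0.82), ([289.4, 198.3], 0.69)]
grip [([251.3, 219.1], 0.97), ([307.2, 184.0], 0.67)]
slot [([458.8, 276.9], 0.79), ([352.0, 321.8], 0.62)]
scraper [([309.3, 195.8], 0.93), ([255.0, 230.5], 0.56), ([266.3, 242.2], 0.55)]
top 535.5532508884528 535.5532508884528 324.108498179466 247.49860023166173 [0.04622087 0.         0.         0.         0.        ]
[[-0.0137, -0.9962, 0.0863, 0.3223], [-0.9997, 0.0153, 0.0177, -0.0136], [-0.019, -0.0861, -0.9961, 1.6064], [0.0, 0.0, 0.0, 1.0]]
scraper [([367.0, 211.0, 60.0, 46.0], 0.91), ([366.0, 277.0, 61.0, 53.0], 0.57)]
board [([17
[... 344 characters left out ...]
0.48)]
{'clock': 0.8, 'joint_positions': array([-1.40649731e+00,  2.06570929e-01,  1.54145997e+00,  8.76881283e-06,
        1.39350770e+00, -1.50522434e-01]), 'joint_velocities': array([ 0.00153001, -0.00011061,  0.00022211, -0.00120466,  0.00173658,
       -0.00053926]), 'tau': array([ 5.22461596e-04, -3.70829058e+01, -2.81748623e+01,  6.98272395e-02,
        2.72867357e-02, -1.31160294e-05]), 'tool_pos': array([ 0.17803098, -0.54677053,  0.17238222]), 'ee_rot': array([ 8.09211107e-01, -5.87517986e-01,  2.22756853e-05,  1.59091809e-05]), 'wrist_force': array([ 0.2602655 , -0.53536427,  0.16983894]), 'moment': array([0.0092774 , 0.03169906, 0.01010577]), 'gripper_width': 0.09411591776734284}
```

View pics/scene0.png

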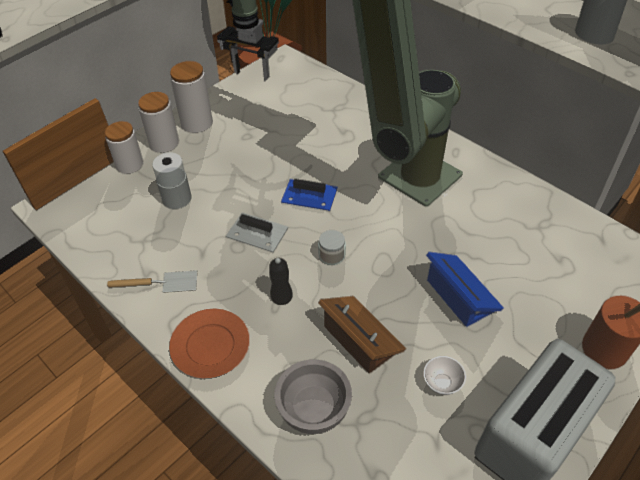

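View pics/top0.png

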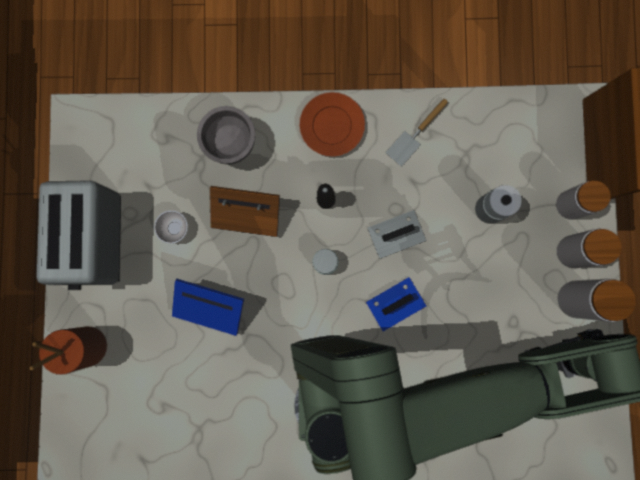

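Run:
```python
import cv2,numpy as np
a=cv2.imread("pics/top0.png"); b=cv2.imread("pics/scene0.png")
cv2.imwrite("pics/topcrop.png",cv2.resize(a[170:350,160:450],None,fx=2.7,fy=2.7,interpolation=cv2.INTER_CUBIC))
cv2.imwrite("pics/scenecrop.png",cv2.resize(b[165:365,215:510],None,fx=2.7,fy=2.7,interpolation=cv2.INTER_CUBIC))
```

```text
(no output)
```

View pics/topcrop.png

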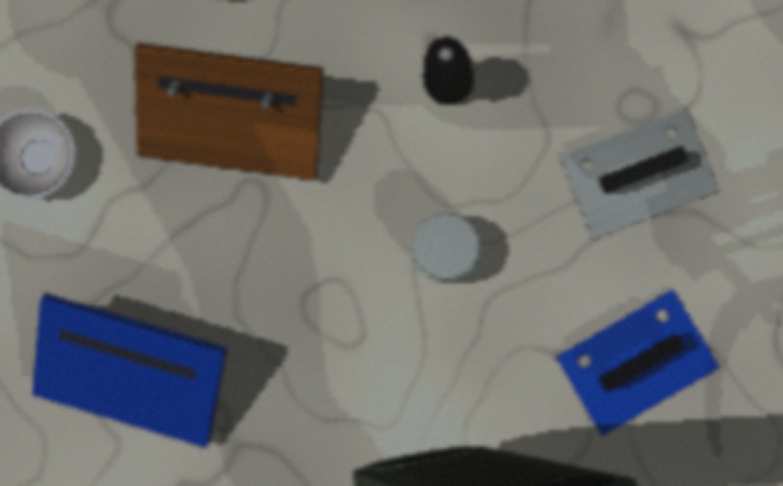

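View pics/scenecrop.png

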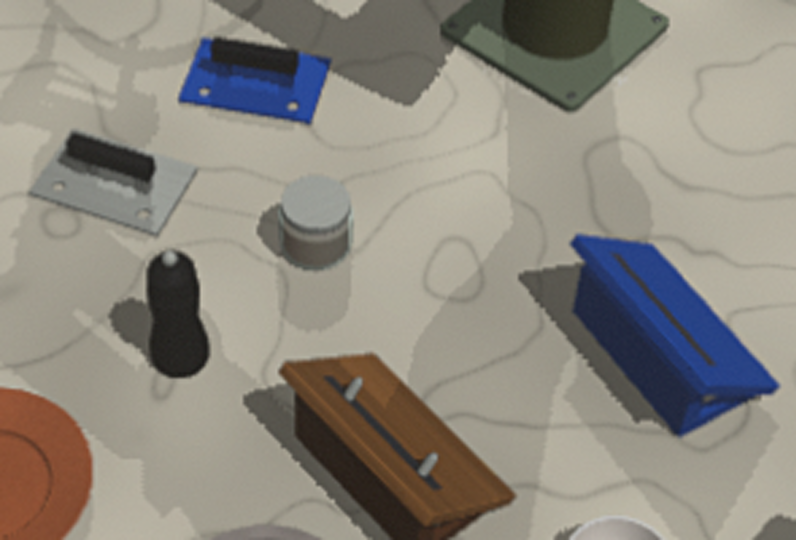

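Candidates, with pixels:
- **Scraper:** steel one at scene (257,232) / top (397,234). The blue look-alike is at scene (309,195) / top (396,303), so I ignore it.
- **Rack:** wooden one with pins at scene (361,330) / top (245,210). The blue look-alike, which has no pins, is at scene (464,288) / top (208,306), so I ignore it.

I'm taking the steel scraper and the wooden rack. Next are close crops.

Run:
```python
import cv2,numpy as np
a=cv2.imread("pics/top0.png"); b=cv2.imread("pics/scene0.png")
def crop(im,x,y,w,h,s,name):
    c=cv2.resize(im[y:y+h,x:x+w],None,fx=s,fy=s,interpolation=cv2.INTER_CUBIC)
    for i in range(0,w,10): cv2.putText(c,str(x+i),(i*s,10),0,.35,(0,0,255),1); cv2.line(c,(i*s,0),(i*s,c.shape[0]),(0,0,255) ,1) if 0 else cv2.line(c,(i*s,12),(i*s,18),(0,0,255),1)
    for i in range(0,h,10): cv2.putText(c,str(y+i),(0,i*s+4),0,.35,(0,0,255),1)
    return c
S=8
p=[crop(a,360,202,75,60,5,''),crop(b,222,205,70,52,5,''),crop(a,203,178,85,65,5,''),crop(b,312,290,100,85,5,'')]
H=max(p[0].shape[0],p[1].shape[0])
cv2.imwrite("pics/c1.png",np.hstack([cv2.copyMakeBorder(q,0,H-q.shape[0],0,0,0) for q in p[:2]]))
cv2.imwrite("pics/c2.png",cv2.resize(p[2],None,fx=1.6,fy=1.6)); cv2.imwrite("pics/c3.png",p[3])
```

```text
(no output)
```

View pics/c1.png

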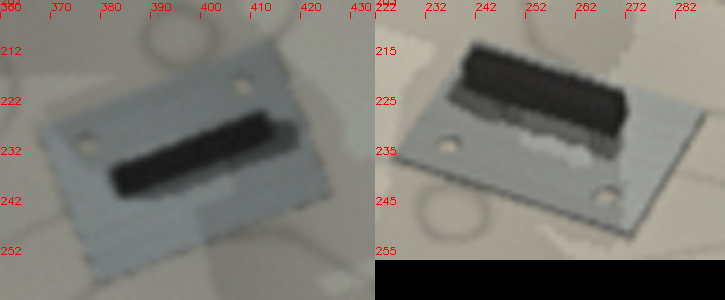

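View pics/c2.png

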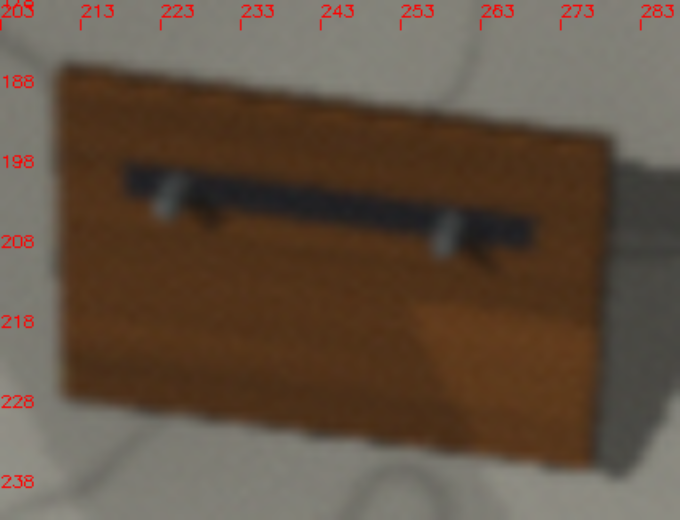

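View pics/c3.png

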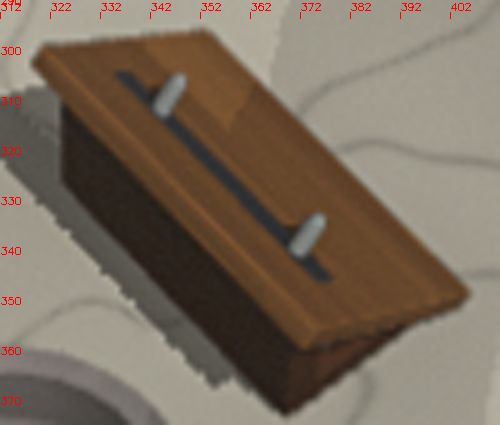

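```bash
cat > h.py <<'E'
import numpy as np, cv2
from scipy.optimize import least_squares
from scipy.spatial.transform import Rotation as R
CAM={"scene":(615.4533413880747,320.60366118680275,241.84596049182096,[-0.12619458,0,0,0,0],[[-0.6826, 0.5639, -0.4648, 1.2067], [0.7306, 0.5141, -0.4493, 0.7344], [-0.0144, -0.6463, -0.7629, 1.3169],[0,0,0,1]]),
"top":(535.5532508884528,324.108498179466,247.49860023166173,[0.04622087,0,0,0,0],[[-0.0137, -0.9962, 0.0863, 0.3223], [-0.9997, 0.0153, 0.0177, -0.0136], [-0.019, -0.0861, -0.9961, 1.6064],[0,0,0,1]])}
def proj(cam,P):
    f,cx,cy,d,E=CAM[cam]; E=np.array(E); U,_,V=np.linalg.svd(E[:3,:3]); Rm=U@V
    Pc=(np.atleast_2d(P)-E[:3,3])@Rm
    K=np.array([[f,0,cx],[0,f,cy],[0,0,1]])
    return cv2.projectPoints(Pc,np.zeros(3),np.zeros(3),K,np.array(d))[0][:,0]
def board_R(yaw,sl=.65):
    return (R.from_euler('z',yaw)*R.from_euler('y',-sl)).as_matrix()
E
cat > fit.py <<'E'
from h import *
mm=1e-3
sc={"top":[((50,-75,5),(414.0,210.0)),((50,75,5),(367.6,227.8)),((-50,-75,5),(425.6,240)),((-50,75,5),(379.6,258.4)),((30,-50,5),(408.2,218.4)),((30,50,5),(377.2,230.6))],
"scene":[((50,-75,5),(225.6,236.2)),((50,75,5),(273,251.5)),((-50,75,5),(288,227.2)),((30,-50,5),(236.4,233.6)),((30,50,5),(268,243.8))]}
bd={"top":[((37,100,0),(210.1,185.7)),((37,-100,0),(279.1,194.6)),((-97,-100,0),(277.2,235.9)),((-97,100,0),(210.7,227.3)),((0,75,0),(217.9,200.1)),((0,-75,0),(269.5,206.3))],
"scene":[((37,-100,0),(319.2,300)),((37,100,0),(372.6,357.2)),((-97,-100,0),(353.2,295.6)),((-97,100,0),(405.2,348.2)),((0,-75,0),(335.2,303.8)),((0,75,0),(377.2,345.2))]}
pn={"top":[((0,50,0),(224.8,200.2)),((0,50,22),(223.6,204.0)),((0,-50,0),(259.5,204.7)),((0,-50,22),(257.6,208.8))],
"scene":[((0,-50,0),(343.6,312.4)),((0,-50,22),(347.4,305)),((0,50,0),(371.4,340.2)),((0,50,22),(375.4,332.8))]}
def fs(p,cams,D):
    r=[]
    for c in cams:
        P=np.array([q[0] for q in D[c]])*mm@R.from_euler('z',p[2]).as_matrix().T+[p[0],p[1],0]
        r.append(proj(c,P)-np.array([q[1] for q in D[c]]))
    return np.vstack(r).ravel()
def fb(p,cams,z=True):
    r=[]
    M=board_R(p[3]);o=np.array([p[0],p[1],p[2]])
    for c in cams:
        for D,off in((bd,0),(pn,p[4])):
            P=(np.array([q[0] for q in D[c]])*mm+[0,off,0])@M.T+o
            r.append(proj(c,P)-np.array([q[1] for q in D[c]]))
    return np.vstack(r).ravel()
np.set_printoptions(precision=4,suppress=True)
for cams in (["top"],["scene"],["top","scene"]):
    s=least_squares(fs,[.4,-.15,0],args=(cams,sc)); print(cams,"S",s.x,"rms px",np.sqrt(np.mean(s.fun**2)))
    if len(cams)==2: print(s.fun.reshape(-1,2).round(1).tolist())
    g=lambda q:fb([q[0],q[1],.085,q[2],q[3]],cams)
    b=least_squares(g,[.45,.15,0,0]); print("B",b.x,"rms",np.sqrt(np.mean(b.fun**2)))
    b2=least_squares(fb,[.45,.15,.085,0,0],args=(cams,)); print("Bz",b2.x,np.sqrt(np.mean(b2.fun**2)))
    if len(cams)==2: print(b.fun.reshape(-1,2).round(1).tolist())
E
python3 fit.py
```

```text
['top'] S [ 0.4986 -0.203   0.356 ] rms px 0.333448415051687
B [ 0.5871  0.2418 -0.1435  0.0054] rms 0.4648991360848164
Bz [ 0.5871  0.2419  0.0849 -0.1435  0.0054] 0.46489676672403285
['scene'] S [ 0.501  -0.1987  0.3479] rms px 0.2099197955945041
B [ 0.5883  0.2444 -0.1568  0.0049] rms 0.7519361803311343
Bz [ 0.5849  0.2418  0.0782 -0.1564  0.0049] 0.7416827923945672
['top', 'scene'] S [ 0.4994 -0.2015  0.3525] rms px 0.5833193084940819
[[-0.8, -0.7], [-1.0, -0.6], [0.1, 0.2], [-0.7, -0.2], [-0.3, 0.0], [-0.4, -0.2], [-0.4, -0.8], [-0.3, -0.7], [-0.1, -1.4], [-0.1, -0.6], [-0.2, -0.7]]
B [ 0.5877  0.2432 -0.1512  0.0051] rms 0.7347108367490319
Bz [ 0.5872  0.2429  0.082  -0.1508  0.0051] 0.6564869246063417
[[-1.0, 0.6], [-0.4, 1.1], [-0.9, -0.1], [-0.8, -0.5], [-0.0, -1.1], [-0.1, -0.3], [-0.1, -0.3], [-0.9, -0.6], [-0.5, -0.1], [-0.1, -0.7], [-0.3, -1.7], [1.7, -1.9], [-1.0, -0.6], [0.5, -0.5], [-0.1, 0.1], [-1.0, 0.6], [-0.6, -0.4], [0.0, -0.0], [-0.9, -0.2], [-0.2, 0.1]]
```

```bash
cat >> h.py <<'E'
S=np.array([.4996,-.2013,.3522]); B=np.array([.5876,.2430,.085,-.150]); OFF=.0051
def toolR(Rs,sg):
    x=sg*Rs[:,0]; z=-Rs[:,2]; return np.column_stack([x,np.cross(z,x),z])
def quat(M): return R.from_matrix(M).as_quat()
GR=np.array([0,0,.021])
def pick(sg,h=0):
    Rs=R.from_euler('z',S[2]).as_matrix()
    return np.array([S[0],S[1],0])+Rs@GR+[0,0,h], quat(toolR(Rs,sg))
def place(sg,zb,dx=0,dy=0,dyaw=0,off=None):
    M=board_R(B[3]); Rs=M@R.from_euler('z',dyaw).as_matrix()
    off=OFF if off is None else off
    hole_mid=B[:3]+M@np.array([dx,off+dy,zb])
    o=hole_mid-Rs@np.array([.030,0,0])
    return o+Rs@GR, quat(toolR(Rs,sg))
E
python3 - <<'E'
from h import *
from workcell import bot
for sg in (1,-1):
    for nm,pq in (("p",pick(sg)),("ph",pick(sg,.15)),("pl",place(sg,0)),("pl15",place(sg,.12))):
        j=bot.ik(*pq); print(sg,nm,pq[0].round(3),None if j is None else np.round(j,2))
E
```

```text
1 p [ 0.5   -0.201  0.021] [-0.54  0.31  1.76 -0.    1.07 -0.9 ]
1 ph [ 0.5   -0.201  0.171] [-0.54  0.13  1.63 -0.    1.38 -0.9 ]
1 pl [0.552 0.254 0.084] [ 0.52  0.13  2.02 -0.74  0.59  1.22]
1 pl15 [0.48  0.264 0.179] [ 0.64 -0.12  2.04 -0.62  0.84  1.12]
-1 p [ 0.5   -0.201  0.021] [-0.54  0.31  1.76 -0.    1.07  2.25]
-1 ph [ 0.5   -0.201  0.171] [-0.54  0.13  1.63 -0.    1.38  2.25]
-1 pl [0.552 0.254 0.084] [ 0.52  0.13  2.02 -0.74  0.59 -1.92]
-1 pl15 [0.48  0.264 0.179] [ 0.64 -0.12  2.04 -0.62  0.84 -2.02]
```

```bash
python3 - <<'E'
from h import *
from workcell import bot
p,q=pick(1,.10)
bot.move_to(p,q)
hit=bot.servo_line(pick(1,0)[0],rate=.12,contact_N=8)
s=bot.get_state(); print(hit,s["tool_pos"],s["wrist_force"],s["clock"])
for n in ("scene","top"):
    cv2.imwrite(f"pics/{n}1.png",bot.capture(n)["img"][:,:,::-1])
E
python3 - <<'E'
import cv2,numpy as np
a=cv2.imread("pics/scene1.png");cv2.imwrite("pics/scene1c.png",cv2.resize(a[150:300,180:340],None,fx=4,fy=4,interpolation=cv2.INTER_CUBIC))
E
```

```text
False [ 0.50033085 -0.20184384  0.02176578] [-0.89297215  0.14125911  0.25773995] 3.5167
```

View pics/scene1c.png

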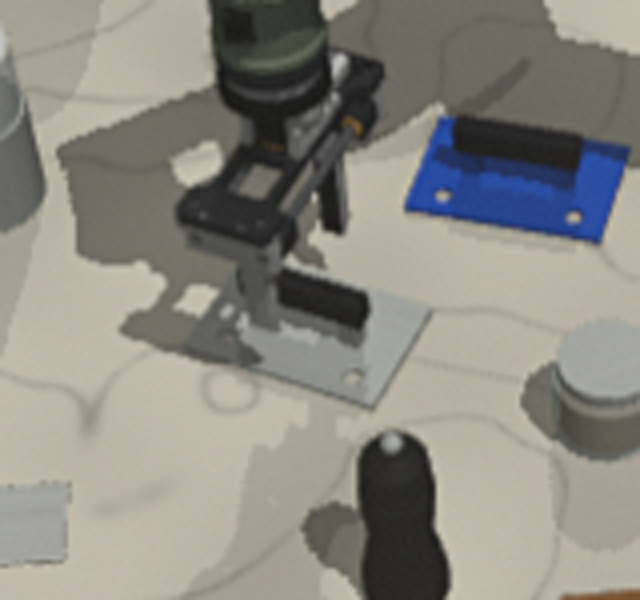

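Run:
```python
from h import *
Rs=R.from_euler('z',S[2]).as_matrix(); o=np.array([S[0],S[1],0])
P=np.array([[.047,0,.021],[.055,8e-3,.021],[.055,-8e-3,.021],[0,48e-3,.052],[0,-48e-3,.052],[.009,48e-3,.028]])@Rs.T+o
print(((proj("scene",P)-[180,150]+.5)*4).round(0))
```

```text
[[276. 356.]
 [281. 368.]
 [261. 361.]
 [364. 299.]
 [242. 261.]
 [361. 331.]]
```

```bash
python3 - <<'E'
from h import *
from workcell import bot
bot.move_gripper(0.0,grip_force=45)
s=bot.get_state(); print(s["gripper_width"],s["tool_pos"],s["wrist_force"],s["clock"])
p,q=pick(1,.12)
bot.servo_line(p,rate=.15)
s=bot.get_state(); print(s["gripper_width"],s["tool_pos"],s["wrist_force"],s["moment"],s["clock"])
for n in ("scene","top"):
    cv2.imwrite(f"pics/{n}2.png",bot.capture(n)["img"][:,:,::-1])
E
python3 - <<'E'
import cv2,numpy as np
a=cv2.imread("pics/scene2.png");cv2.imwrite("pics/scene2c.png",cv2.resize(a[120:270,180:340],None,fx=4,fy=4,interpolation=cv2.INTER_CUBIC))
E
```

```text
0.00048076283358624254 [ 0.49958978 -0.20130743  0.02098909] [-0.55921342 -0.57309418 -0.10997498] 5.0333
0.00029055440952486687 [ 0.49878483 -0.2008295   0.13990911] [ 0.39697714 -0.20922331 -0.70689097] [-0.03492267 -0.11312585 -0.02093601] 5.9833
```

View pics/scene2c.png

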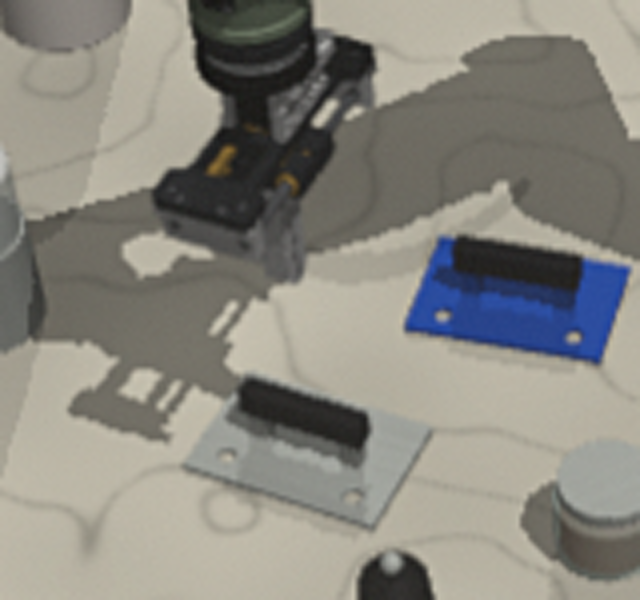

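Run:
```python
from h import *
for z in (.1,.14,.16,.18,.2): 
  for c in ("scene","top"): print(z,c,proj(c,[[.4988,-.2008,z]]).round(1), ((proj("scene",[[.4988,-.2008,z]])-[180,120])*4).round() if c=="scene" else "")
```

```text
0.1 scene [[253.8 207.6]] [[295. 350.]]
0.1 top [[399.7 230.1]] 
0.14 scene [[252.3 197.4]] [[289. 309.]]
0.14 top [[401.5 228.4]] 
0.16 scene [[251.6 192.1]] [[286. 288.]]
0.16 top [[402.4 227.5]] 
0.18 scene [[250.9 186.7]] [[283. 267.]]
0.18 top [[403.4 226.6]] 
0.2 scene [[250.1 181.3]] [[280. 245.]]
0.2 top [[404.3 225.6]]
```

View pics/top2.png

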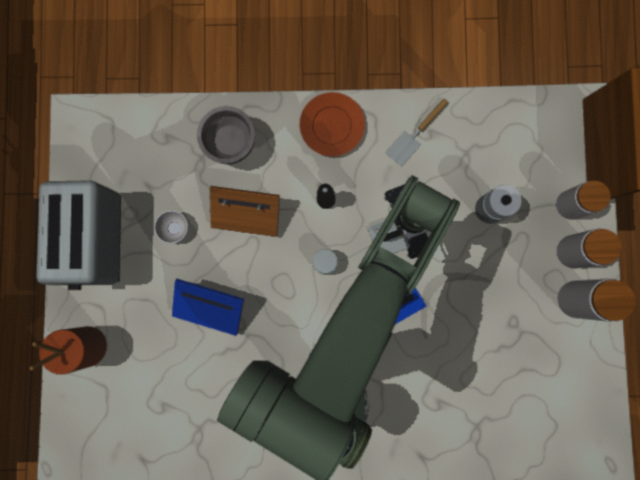

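View pics/top1.png

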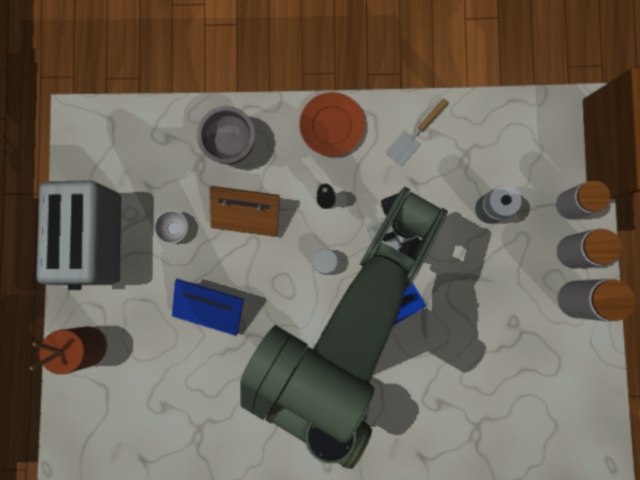

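The grasp missed. The shut fingertips appear about 27 mm higher in the picture than the reported TCP, and the scraper hasn't moved. I'll touch the bar top, known to be at 52 mm, with the shut fingers to measure the offset.

```bash
python3 - <<'E'
from h import *
from workcell import bot
p,q=pick(1,.035)
bot.servo_line(p,rate=.15,contact_N=6)
p,q=pick(1,-.008)
hit=bot.servo_line(p,rate=.03,contact_N=6)
s=bot.get_state(); print(hit,s["gripper_width"],s["tool_pos"],s["wrist_force"],s["clock"])
cv2.imwrite(f"pics/scene3.png",bot.capture("scene")["img"][:,:,::-1])
E
python3 - <<'E'
import cv2,numpy as np
a=cv2.imread("pics/scene3.png");cv2.imwrite("pics/scene3c.png",cv2.resize(a[150:270,180:340],None,fx=4,fy=4,interpolation=cv2.INTER_CUBIC))
E
```

```text
True 0.00048328364148369715 [ 0.49935095 -0.20115619  0.01918646] [-0.08332848  0.7051683   3.80055656] 7.9083
```

View pics/scene3c.png

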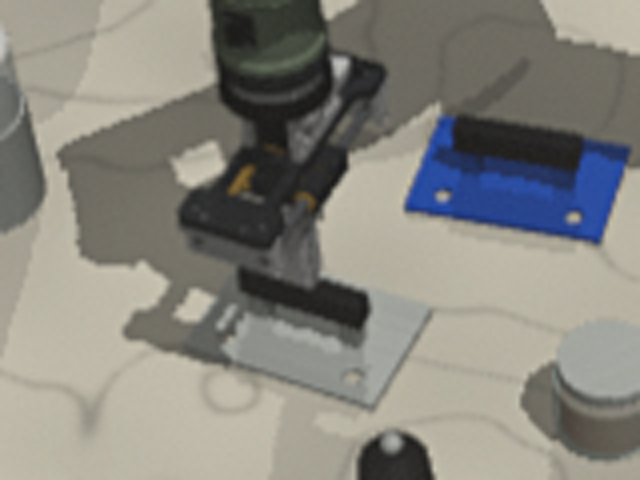

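Contact came at reported z = 0.019 on a bar top at 0.052, so the true tips are about 33 mm short of the reported TCP. The lateral position is right. I'll apply the offset along the tool axis and grasp again.

```bash
python3 - <<'E'
from h import *
from workcell import bot
bot.servo_line(pick(1,.01)[0],rate=.1)
bot.move_gripper(0.06)
hit=bot.servo_line(pick(1,-.032)[0],rate=.08,contact_N=6)
s=bot.get_state(); print(hit,s["gripper_width"],s["tool_pos"],s["wrist_force"],s["clock"])
if not hit:
    bot.move_gripper(0.0,grip_force=45)
    s=bot.get_state(); print(s["gripper_width"],s["tool_pos"],s["wrist_force"],s["clock"])
cv2.imwrite(f"pics/scene4.png",bot.capture("scene")["img"][:,:,::-1])
E
python3 - <<'E'
import cv2,numpy as np
a=cv2.imread("pics/scene4.png");cv2.imwrite("pics/scene4c.png",cv2.resize(a[150:270,180:340],None,fx=4,fy=4,interpolation=cv2.INTER_CUBIC))
E
```

```text
False 0.05993676319416907 [ 0.49955757 -0.20127172 -0.01126912] [ 0.08912008 -0.26829669 -0.47975388] 9.9333
0.017757489312495555 [ 0.49958235 -0.20134977 -0.01089954] [-0.05062394 -0.03068637  1.35852415] 10.6583
```

View pics/scene4c.png

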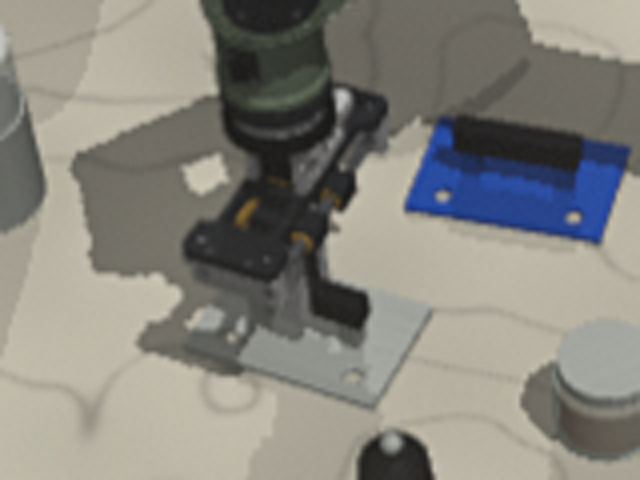

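```bash
sed -i 's/^GR=.*/GR=np.array([0,0,-.011])/' h.py
python3 - <<'E'
from h import *
from workcell import bot
p=np.array([S[0],S[1],.0])+[0,0,.23]
bot.servo_line(p,rate=.2)
s=bot.get_state(); print(s["gripper_width"],s["tool_pos"],s["wrist_force"],s["clock"])
P,Q=place(1,.20)
print(P, bot.ik(P,Q))
bot.move_to(P,Q)
P,Q=place(1,.07); bot.servo_line(P,rate=.15)
bot.pause(.3)
s=bot.get_state(); print(s["gripper_width"],s["tool_pos"],P,s["ee_rot"],Q,s["wrist_force"],s["moment"],s["clock"])
for n in ("scene","top"):
    cv2.imwrite(f"pics/{n}5.png",bot.capture(n)["img"][:,:,::-1])
for n in ("scene","top"):
    for t in ("hole_left","hole_right","grip","slot","scraper"):
        print(n,t,[(np.round(np.array(d["location"])*[640,480],1).tolist(),round(d["conf"],2)) for d in bot.landmark_of(n,t)])
E
python3 - <<'E'
import cv2,numpy as np
a=cv2.imread("pics/scene5.png");cv2.imwrite("pics/scene5c.png",cv2.resize(a[250:380,290:430],None,fx=5,fy=5,interpolation=cv2.INTER_CUBIC)[:600])
a=cv2.imread("pics/top5.png");cv2.imwrite("pics/top5c.png",cv2.resize(a[150:270,180:320],None,fx=5,fy=5,interpolation=cv2.INTER_CUBIC))
E
```

```text
0.017753364688842813 [ 0.49850741 -0.20062972  0.22808765] [ 0.62592006  0.63853987 -5.86297119] 12.0667
[0.45165193 0.26870446 0.21730425] [ 0.69681017 -0.20686561  2.02210813 -0.59119461  0.95008799  1.10526355]
0.018034586978253483 [0.52950933 0.25741416 0.11459749] [0.52944274 0.25694753 0.11381335] [ 0.94484154 -0.07085738  0.31890937  0.02346303] [ 0.94498671 -0.07100719  0.31841115  0.02392571] [-0.22370962  0.79355326 -5.32653266] [ 0.11747483  0.76979797 -0.0256478 ] 15.1417
scene hole_left [([384.7, 314.6], 0.97), ([322.1, 202.8], 0.97), ([328.3, 253.1], 0.52)]
scene hole_right [([358.1, 291.0], 0.82), ([288.4, 199.9], 0.75)]
scene grip [([309.9, 183.7], 0.96), ([386.2, 288.0], 0.59)]
scene slot [([459.7, 281.9], 0.96), ([352.6, 323.3], 0.95)]
scene scraper [([377.9, 303.4], 0.96), ([310.7, 195.5], 0.68)]
top hole_left [([215.8, 210.7], 0.91), ([377.5, 305.4], 0.63), ([326.9, 263.1], 0.28)]
top hole_right [([250.4, 217.9], 0.76), ([405.8, 284.8], 0.68)]
top grip [([234.7, 231.1], 0.58), ([396.9, 304.8], 0.58)]
top slot [([243.0, 200.3], 0.57)]
top scraper [([391.7, 304.4], 0.7), ([237.6, 225.9], 0.66)]
```

View pics/scene5c.png

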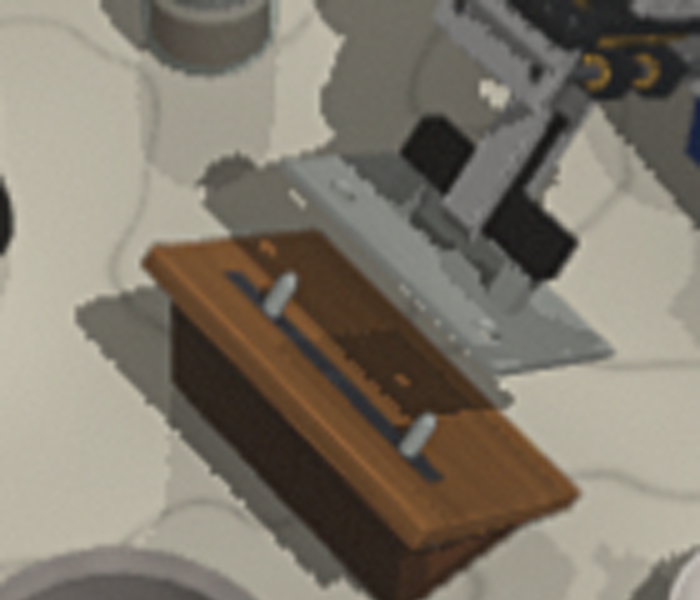

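View pics/top5c.png

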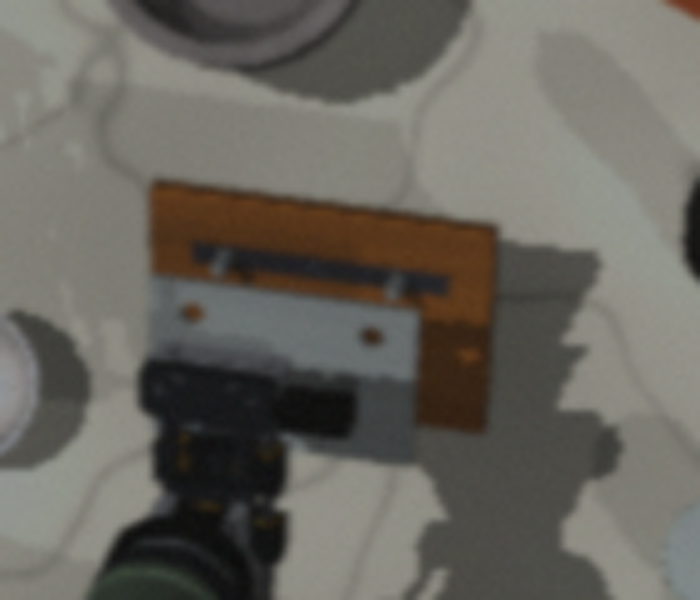

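```bash
cat > fit2.py <<'E'
from h import *
np.set_printoptions(precision=4,suppress=True)
tp=np.array([0.52950933,0.25741416,0.11459749]); tq=[0.94484154,-0.07085738,0.31890937,0.02346303]
T=R.from_quat(tq).as_matrix(); Rs=np.column_stack([T[:,0],-T[:,1],-T[:,2]])
o0=tp-Rs@GR
D={"top":[((30,50,5),(218.0,212.0)),((30,-50,5),(253.8,216.8)),((50,75,5),(209.6,204.6)),((50,-75,5),(263.8,211.6)),((-50,-75,5),(263,242))],
"scene":[((30,-50,5),(358.6,287)),((30,50,5),(387,315.2)),((50,-75,5),(347,281.2)),((50,75,5),(389,324)),((-50,75,5),(412,320))]}
def f(p,cams):
    r=[]
    for c in cams:
        P=np.array([q[0] for q in D[c]])*1e-3@(Rs@R.from_rotvec(p[3:6]).as_matrix()).T+o0+Rs@p[:3]
        r.append(proj(c,P)-np.array([q[1] for q in D[c]]))
    return np.vstack(r).ravel()
print("res at prediction"); 
for c in D: print(c,f(np.zeros(6),[c]).reshape(-1,2).round(1).tolist())
for cams in (["top","scene"],["top"],["scene"]):
    g=lambda p:f(np.r_[p,0,0,0],cams); s=least_squares(g,np.zeros(3)); print(cams,"t only",s.x,np.sqrt(np.mean(s.fun**2)))
s=least_squares(f,np.zeros(6),args=(["top","scene"],)); print("full",s.x,np.sqrt(np.mean(s.fun**2)))
E
python3 fit2.py
```

```text
res at prediction
top [[-0.3, 0.3], [-0.3, 0.3], [-1.0, 0.1], [-1.1, 0.3], [-1.5, 0.7]]
scene [[-0.3, 0.5], [-0.0, -0.0], [-0.6, 0.0], [0.6, -0.7], [0.7, -0.8]]
['top', 'scene'] t only [-0.0006 -0.001  -0.0015] 0.5416755296751995
['top'] t only [ 0.0018 -0.0025  0.0007] 0.36614030982443685
['scene'] t only [-0.0064 -0.0029 -0.0036] 0.5032963464401187
full [-0.0004 -0.0014 -0.0017 -0.0182 -0.0188  0.0125] 0.4581261338299062
```

The tilted prediction matches the pictures to about 1 mm, so the offset does lie along the tool axis. Next I'll approach to just above the pin tips and compare holes with pins.

```bash
python3 - <<'E'
from h import *
from workcell import bot
P,Q=place(1,.030); hit=bot.servo_line(P,rate=.08,contact_N=8)
bot.pause(.3)
s=bot.get_state(); print(hit,s["gripper_width"],s["tool_pos"].tolist(),P,s["ee_rot"].tolist(),s["wrist_force"],s["moment"],s["clock"])
for n in ("scene","top"):
    cv2.imwrite(f"pics/{n}6.png",bot.capture(n)["img"][:,:,::-1])
E
python3 - <<'E'
import cv2,numpy as np
a=cv2.imread("pics/scene6.png");cv2.imwrite("pics/scene6c.png",cv2.resize(a[270:370,310:410],None,fx=6,fy=6,interpolation=cv2.INTER_CUBIC)[:600])
a=cv2.imread("pics/top6.png");cv2.imwrite("pics/top6c.png",cv2.resize(a[175:265,195:295],None,fx=6,fy=6,interpolation=cv2.INTER_CUBIC))
E
```

```text
False 0.01786215859356506 [0.553480793794763, 0.25364495131748105, 0.08253250376221499] [0.55337837 0.25333001 0.08197   ] [0.9448781804101007, -0.07090814274947474, 0.31877746248013783, 0.02362602148990468] [-0.03205732  0.43397226 -4.81674071] [ 0.08787633  0.77564566 -0.04108836] 16.6917
```

View pics/scene6c.png

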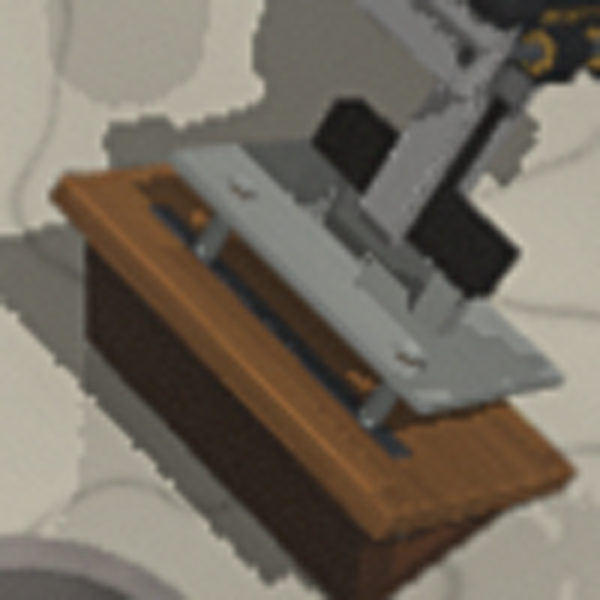

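View pics/top6c.png

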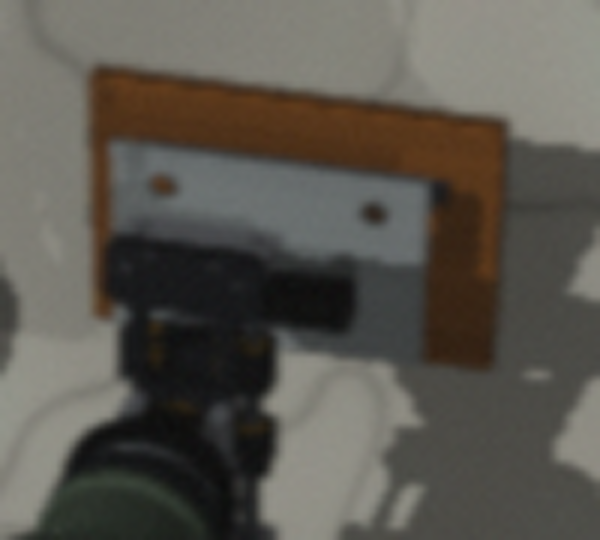

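```bash
python3 - <<'E'
from h import *
from workcell import bot
M=board_R(B[3])
s=bot.get_state();f0=s["wrist_force"]; m0=s["moment"]
def rep(tag,zb,dx,dy):
    s=bot.get_state(); P,Q=place(1,zb,dx,dy)
    print(tag,"df_b",((s["wrist_force"]-f0)@M).round(2),"dm_b",((s["moment"]-m0)@M).round(3),"err_b mm",((s["tool_pos"]-P)@M*1e3).round(2),"w",round(s["gripper_width"],4),round(s["clock"],2))
dx,dy=-.001,-.0005
for zb in (.024,.019,.014):
    P,Q=place(1,zb,dx,dy); hit=bot.servo_line(P,rate=.03,contact_N=7); rep((zb,hit),zb,dx,dy)
    if hit: break
for n in ("scene","top"):
    cv2.imwrite(f"pics/{n}7.png",bot.capture(n)["img"][:,:,::-1])
E
python3 - <<'E'
import cv2,numpy as np
a=cv2.imread("pics/scene7.png");a=cv2.resize(a[280:360,310:410],None,fx=4,fy=4,interpolation=cv2.INTER_CUBIC)
b=cv2.imread("pics/top7.png");b=cv2.resize(b[175:255,195:290],None,fx=4,fy=4,interpolation=cv2.INTER_CUBIC)
cv2.imwrite("pics/c7.png",np.hstack([a,b]))
E
```

```text
(0.024, False) df_b [ 0.52 -0.75 -0.45] dm_b [-0.018 -0.017  0.068] err_b mm [-0.48 -0.35 -0.34] w 0.0174 17.14
(0.019, False) df_b [ 0.13 -0.41  0.67] dm_b [-0.026  0.028  0.07 ] err_b mm [-0.19 -0.18 -0.25] w 0.0176 17.46
(0.014, False) df_b [-0.16 -0.59 -0.08] dm_b [-0.043  0.007  0.11 ] err_b mm [-0.22 -0.18 -0.25] w 0.0177 17.77
```

View pics/c7.png

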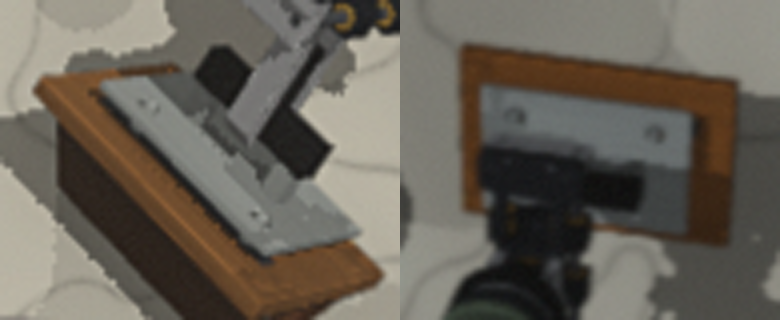

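The pin tips show grey inside both holes and there is no lateral force. Continuing to the board.

```bash
python3 - <<'E'
from h import *
from workcell import bot
M=board_R(B[3])
s=bot.get_state();f0=s["wrist_force"]; m0=s["moment"]
def rep(tag,zb,dx,dy):
    s=bot.get_state(); P,Q=place(1,zb,dx,dy)
    print(tag,"df_b",((s["wrist_force"]-f0)@M).round(2),"dm_b",((s["moment"]-m0)@M).round(3),"err_b mm",((s["tool_pos"]-P)@M*1e3).round(2),"w",round(s["gripper_width"],4),round(s["clock"],2))
dx,dy=-.001,-.0005
for zb in (.009,.005,.002,0,-.002,-.004):
    P,Q=place(1,zb,dx,dy); hit=bot.servo_line(P,rate=.03,contact_N=8); rep((zb,hit),zb,dx,dy)
    if hit: break
for n in ("scene","top"):
    cv2.imwrite(f"pics/{n}8.png",bot.capture(n)["img"][:,:,::-1])
E
python3 - <<'E'
import cv2,numpy as np
a=cv2.imread("pics/scene8.png");a=cv2.resize(a[280:360,310:410],None,fx=4,fy=4,interpolation=cv2.INTER_CUBIC)
b=cv2.imread("pics/top8.png");b=cv2.resize(b[175:255,195:290],None,fx=4,fy=4,interpolation=cv2.INTER_CUBIC)
cv2.imwrite("pics/c8.png",np.hstack([a,b]))
E
```

```text
(0.009, False) df_b [ 0.23  1.02 -0.33] dm_b [-0.035  0.039  0.017] err_b mm [-0.21 -0.18 -0.22] w 0.0176 18.19
(0.005, False) df_b [ 0.52 -0.88 -0.14] dm_b [-0.059 -0.014  0.021] err_b mm [-0.21 -0.16 -0.21] w 0.0176 18.48
(0.002, False) df_b [-0.11  0.13 -0.42] dm_b [0.007 0.025 0.041] err_b mm [-0.17 -0.15 -0.18] w 0.0179 18.73
(0, False) df_b [-1.52 -2.61 13.93] dm_b [-0.329  0.259  0.031] err_b mm [0.17 0.03 1.05] w 0.0178 18.98
(-0.002, False) df_b [-5.41 -5.42 35.17] dm_b [-0.859  0.899  0.054] err_b mm [0.16 0.12 2.72] w 0.0176 19.23
(-0.004, False) df_b [-5.78 -6.   48.58] dm_b [-1.063  1.196  0.082] err_b mm [0.23 0.44 3.82] w 0.0181 19.48
```

View pics/c8.png

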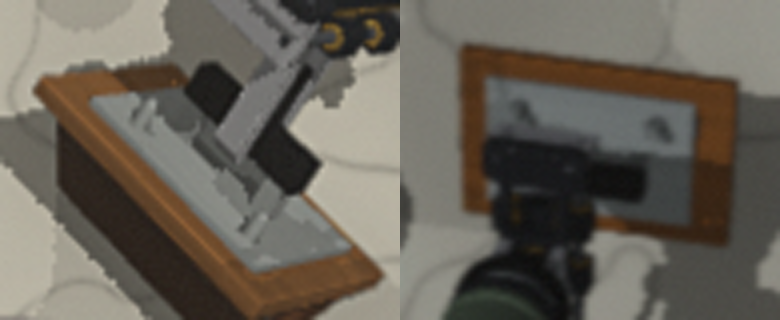

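```bash
python3 - <<'E'
from h import *
from workcell import bot
dx,dy=-.001,-.0005
bot.servo_line(place(1,.0,dx,dy)[0],rate=.03)
s=bot.get_state(); print(s["wrist_force"],s["clock"])
bot.move_gripper(.045); s=bot.get_state(); print(s["gripper_width"],s["wrist_force"],s["clock"])
bot.pause(.3)
for n in ("scene","top"):
    cv2.imwrite(f"pics/{n}9.png",bot.capture(n)["img"][:,:,::-1])
hit=bot.servo_line(place(1,.10,dx,dy)[0],rate=.08,contact_N=5)
s=bot.get_state(); print(hit,s["wrist_force"],s["tool_pos"],s["clock"])
if not hit: bot.servo_line(place(1,.20,dx,dy)[0],rate=.15)
bot.pause(.3)
for n in ("scene","top"):
    cv2.imwrite(f"pics/{n}10.png",bot.capture(n)["img"][:,:,::-1])
print(bot.get_state()["clock"])
E
python3 - <<'E'
import cv2,numpy as np
r=[]
for k in (9,10):
    a=cv2.imread(f"pics/scene{k}.png");a=cv2.resize(a[280:360,310:410],None,fx=4,fy=4,interpolation=cv2.INTER_CUBIC)
    b=cv2.imread(f"pics/top{k}.png");b=cv2.resize(b[175:255,195:290],None,fx=4,fy=4,interpolation=cv2.INTER_CUBIC)
    r.append(np.hstack([a,b]))
cv2.imwrite("pics/c10.png",np.vstack(r)[:600])
E
```

```text
[ 0.12959063  0.81391828 -4.34628609] 19.8583
0.045236453131581825 [ 0.45587247 -0.71868136 -1.12017716] 20.475
False [-0.19398025 -0.03289245 -0.94151665] [0.51049821 0.25897827 0.13646865] 22.275
23.4917
```

View pics/c10.png

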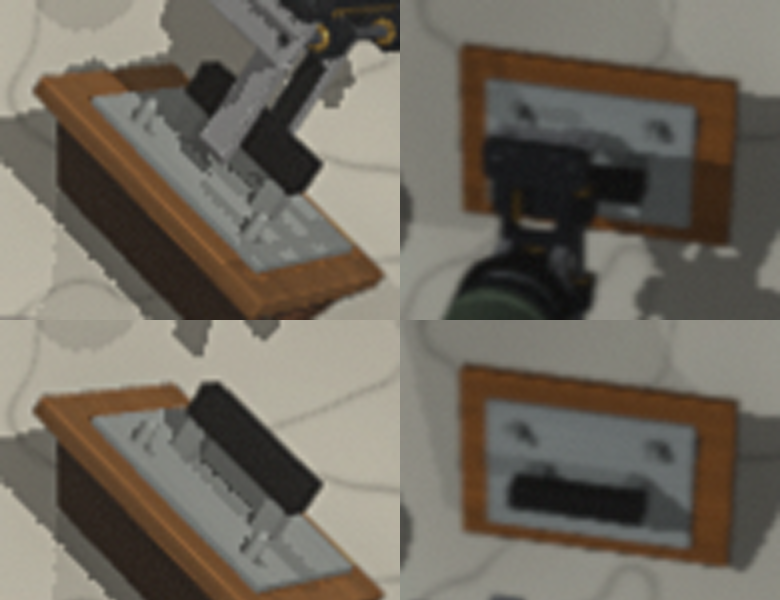

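View pics/scene10.png

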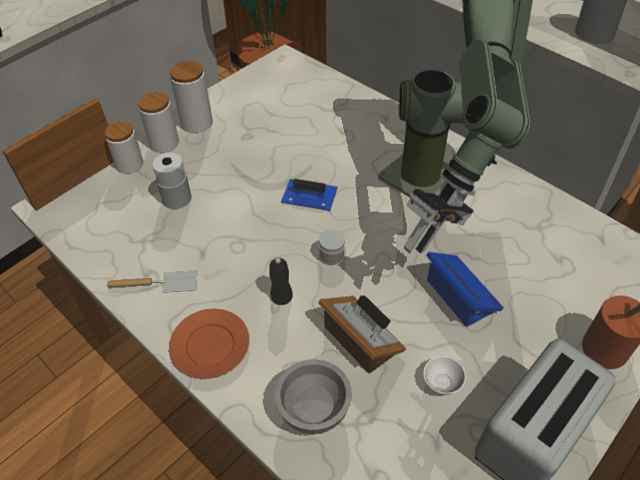

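The scraper hangs on both pins (scene (362,318)), blade flat on the board and grip outwards. The other things stand where they were and the gripper is clear, so I'm handing in.

Run:
```python
from workcell import bot
s=bot.get_state(); print(s["wrist_force"],s["clock"]); print(bot.job_done())
```

```text
[ 0.43158683 -0.31340308 -0.42966511] 23.4917
the job is handed in; nothing more can be done
None
```

The steel scraper now hangs on the wooden rack, with both holes over the two pins, the blade lying flat on the board and the grip outwards. I let go and backed the gripper clear, then handed the job in at 23.5 s.

**Last checks:** The final pictures from both cameras show a pin standing through each hole and the blade on the board. The other things in view stand where they did at the start, and the wrist force was back to about zero. I checked flatness by eye only.

**What went wrong or disagreed:**
- **First grasp missed:** the fingers closed on nothing because the real fingertips sit about 33 mm short of the reported TCP along the tool axis. I measured this by touching the bar top and corrected for it. The pictures of the held scraper then agreed to about 1 mm.
- **Pressed harder than planned:** the 8 N contact stop did not trigger while seating the blade, because each short step counts force changes afresh. The push on the board reached about 49 N through the held scraper, below the 120 N wrist limit, and I eased it off before letting go.
- **Pin offset:** it came out at about +5 mm along the slot, and the two cameras agreed on it. They differed by about 0.013 rad on the board's yaw, but the holes went over the pins with almost no sideways force.

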